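# Tip the two boxes flat, lids up

## Task

The blue die box with the clear lid and the small red pin box with the white top have been left standing on end. Push each one over with the fingertips, without gripping or lifting it, so that it falls onto its underside beside where it stood and lies flat on the bench with its lid (clear or white) facing up. Do not shift or knock over anything else.

Things in the scene. Friction and masses are not known exactly. Their poses are not given: they have to be found in the camera images.
- die_case: Blue hinged die box with clear lid, does not open, about 0.1 kg, loose. Own x 66, y 84, z 35 mm (underside to lid). Origin: centre of the underside; +z points out of the lid. Starts on end: own +y up, 84 mm tall, origin 42 mm up, lid (plane z = 35 mm) facing sideways. Pushed near the top on the lid, it tips, and falls by itself past 23 deg; then +z is up, origin at bench height.
- pin_box: Small red pin box with white lid, does not open, about 0.08 kg, loose. Own x 37, y 56, z 23 mm (underside to lid). Origin: centre of the underside; +z points out of the lid. Starts on end: own +y up, 56 mm tall, origin 28 mm up, lid (plane z = 23 mm) facing sideways. Pushed near the top on the lid, it tips, and falls by itself past 22 deg; then +z is up, origin at bench height.
- dropper: small white dropper bottle with black teat, 32 mm across, 94 tall, standing; a bystander, loose. Origin: centre of its underside, own z up
- swab_pot: clear tube of white cotton swabs, 39 mm across, 106 tall, standing; a bystander, loose. Origin: centre of its underside, own z up
- post: bare metal rod-like optical post, 13 mm across, 76 tall, standing on end; a bystander, loose. Origin: centre of its underside, own z up
- eyeglass: black eye loupe, cup-shaped, 37 mm across, 40 tall, standing; a bystander, loose. Origin: centre of its underside, own z up
- meter: grey handheld power meter with display, 144 x 69 mm, 26 tall, lying flat; a bystander, loose. Origin: centre of its underside, own z up
Mind the look-alikes: they are no part of the job. What is shaped like the pin_box but pink or turquoise is not meant.

How it is judged:
At the end, for the whole second after the job is handed in: Both boxes lie at rest with the lid up: own z within 0.1 rad of vertical, origin less than 8 mm above the bench, no farther than 150 mm from its starting place; every bystander is within 20 mm of where it stood and not tipped (0.15 rad) (angle between each of die_case, pin_box's own z axis and vertical below 0.1 rad and height (world z) of each of die_case, pin_box below 0.008 m and distance of each of die_case, pin_box from where it was at the start of the episode below 0.15 m and linear speed of each of die_case, pin_box below 0.02 m/s and angular speed of each of die_case, pin_box below 0.2 rad/s and distance of each of dropper, swab_pot, post, eyeglass, meter from where it was at the start of the episode below 0.02 m and angle between each of dropper, swab_pot, post, eyeglass, meter's own z axis and vertical below 0.15 rad); the robot touches nothing.
It fails at once if the die_case is lifted off the bench (origin higher than 70 mm) (height (world z) of die_case above 0.07 m).
It fails at once if the pin_box is lifted off the bench (origin higher than 52 mm) (height (world z) of pin_box above 0.052 m).
It fails at once if a bystander is shifted more than 20 mm or tipped (distance of any of dropper, swab_pot, post, eyeglass, meter from where it was at the start of the episode above 0.02 m or angle between any of dropper, swab_pot, post, eyeglass, meter's own z axis and vertical above 0.3 rad).
It also fails if it takes over 42 s, if anything falls off the work surface, if the arm or the gripper's body presses on something with over 40 N, if the wrist force passes 120 N, or if a joint passes its speed limit or range.

## Robot

A 6-joint arm with a two-finger parallel gripper is mounted at the origin on a cart in front of the work surface, level with it; the furniture and walls round the work are solid. World frame = base frame: x ahead of the robot, y to its left, z up, the work surface at z = 0. Lengths are in m, angles in rad, forces in N, time in s.
With the tool pointing down it reaches from about 0.25 to 0.775 m from the base axis. Payload 4 kg.
Tool frame: the origin (TCP) lies at the very end of the fingers, on their centre line; the grasp point (between the pads) lies 19 mm behind it (robot.pinch_z is the distance from the TCP to the grasp point, in m); z points along the fingers, y is the line along which they close (so a half turn about z gives the same grasp; the last joint's range is limited). The gripper opens to 94 mm and grips with 3 to 60 N. Pads are 16 mm wide; open, the fingers measure 119 mm over their backs; the gripper's body (75 mm by 177 mm) begins 78 mm behind the grasp point.
Start: joints at [1.009, 0.087, 1.371, -0, 1.684, -0.103], TCP at [0.244, 0.493, 0.206] pointing down, gripper open.
Joint ranges: [-3.1, 3.1], [-0.76, 2.03], [0.27, 2.55], [-1.08, 4.22], [0.17, 2.65], [-2.57, 2.57]. Speed limits (rad/s): [2.79, 2.79, 3.14, 3.14, 3.14, 3.14].

## Interface

Orientations are given as [roll, pitch, yaw] about the fixed x, y, z axes, in that order (R = Rz(yaw) Ry(pitch) Rx(roll)).
In Python, from bench import robot gives the robot as it stands.
- The arm moves only by the tool arm_command, never from a script. Its argument "targets" is one flat list of numbers, 7 for each row, row after row: the turn, a rotation vector about the tool's x, y, z in degrees, then the shift along the tool's x, y, z in mm, then the closure, from -1 (fully open) to 1 (shut). In form: [ax, ay, az, x, y, z, hand, ax, ay, az, x, y, z, hand, ...]. A call has 1 to 20 rows; each row is the pose to reach, as a shift and turn from the pose commanded when the call began, along the tool's axes at that moment; what a row does not reach only later rows make up. A row lasts 1/10 s, in which the tool goes at most 50 mm and 8.59 degrees, less where a joint would pass 70% of its speed; a pose out of reach is approached as far as the arm can. A call with a gripper value outside its range is refused whole. The fingers move at their own pace and stop on an object; the grip force is fixed at half the most. Time passes only in rows, so rows that repeat a pose let the fingers close. It gives the time, the measured TCP pose, the force, the opening and the grip force at its end, in the units of the state.
- robot.get_obs(): the state, without advancing time (a new reading comes with each control period).
- robot.snapshot(name): name is "scene" or "top" or "wrist"; returns a dict with "color" (400x640x3 uint8, red, green, blue), "range_z" (400x640 float32, m along the optical axis (not along the pixel's ray), 0 where there is no reading), "fx", "fy", "cx", "cy" (pixels), "dist_coeffs" ([k1, k2, p1, p2, k3] as OpenCV has them; the pictures are not rectified), "T" (4x4, takes a point from camera to world coordinates); the wrist camera has in their place "T_tool_cam" (4x4, takes a point from camera to tool coordinates, whose origin is the TCP and whose axes are the flange's). Camera axes: x right, y down, z forward; pixel columns grow to the right and rows downward; lengths in m; the calibration is good to about 2 mm. A picture is of the moment at which its call begins: read the wrist's pose just before it.
- robot.close_job(): hands the job in; it is judged then, once.
The state is a dict: "time": time; "joint_positions": joint angles; "qvel": joint speeds; "joint_torque": joint torques, N m; "tool_pos": TCP position; "ee_rot": TCP orientation; "wrist_force": force on the tool from outside, world axes, zero at the start; "wrist_torque": the same for the moment, N m; "width": finger opening in m; "finger_force": force on a finger pad.
Only numpy, scipy, OpenCV 4.12 (cv2) and the standard library are available. Lean on these libraries where they do the work, as an engineer would, in place of code of your own. Each camera call takes 0.05 s, during which the arm holds its last target. There are 200 camera calls.

## Working session

There is one attempt and no reset: what is moved stays moved. The work goes in short steps, Python scripts to look and compute and a tool call to move; the robot and the scene stay as the last step left them, time stands still between calls to the robot, and variables do not carry over. Pictures are saved under pics/ and viewed, at most 10 in all, crops included, and the job is handed in when it is done.

Besides the shell and the picture viewer there is one more tool, called after "Emit:" as name(argument=value, ...) on one line, values as JSON. arm_command: Moves the arm, as the interface text tells. Its arguments: {"type":"object","properties":{"targets":{"type":"array"}},"required":["targets"]}

```bash
mkdir -p pics; ls; cat > h.py <<'E'
import numpy as np, cv2, pickle
from bench import robot
def snap(n,f):
    s=robot.snapshot(n); pickle.dump(s,open(f'pics/{f}.pkl','wb'))
    cv2.imwrite(f'pics/{f}.png',s['color'][:,:,::-1]); return s
def load(f): return pickle.load(open(f'pics/{f}.pkl','rb'))
def K(s): return np.array([[s['fx'],0,s['cx']],[0,s['fy'],s['cy']],[0,0,1.]])
def ray(s,uv,T=None):
    T=s['T'] if T is None else T
    p=cv2.undistortPoints(np.array(uv,float).reshape(-1,1,2),K(s),np.array(s['dist_coeffs'],float))[:,0]
    d=np.c_[p,np.ones(len(p))]; return T[:3,3],d@T[:3,:3].T
def plane(s,uv,z,T=None):
    o,d=ray(s,uv,T); return o+d*((z-o[2])/d[:,2])[:,None]
def cloud(s,T=None):
    T=s['T'] if T is None else T
    v,u=np.mgrid[:400,:640]; o,d=ray(s,np.c_[u.ravel(),v.ravel()],T)
    return (o+d*s['range_z'].reshape(-1,1)).reshape(400,640,3)
E
python3 - <<'E'
from h import *
a=snap('scene','s0');b=snap('top','t0')
print(a['T'],b['T'],a['fx'],b['fx']);o=robot.get_obs();print(o['time'],o['tool_pos'],o['ee_rot'])
E
```

```text
pics
[[ 0.43908725 -0.67357187  0.59456145  0.01622933]
 [-0.89824864 -0.31530114  0.30616103 -0.15437248]
 [-0.01875555 -0.66849542 -0.74347973  0.77031673]
 [ 0.          0.          0.          1.        ]] [[ 0.0157436  -0.99638181  0.08351903  0.46023381]
 [-0.99986493 -0.01608252 -0.00338676  0.14782264]
 [ 0.00471771 -0.08345443 -0.99650043  1.22597543]
 [ 0.          0.          0.          1.        ]] 380.2953680445359 420.92728407053363
0.1 [0.24331276 0.49268703 0.20442002] [-3.13960460e+00 -2.16220122e-04  2.68273708e+00]
```

View pics/s0.png

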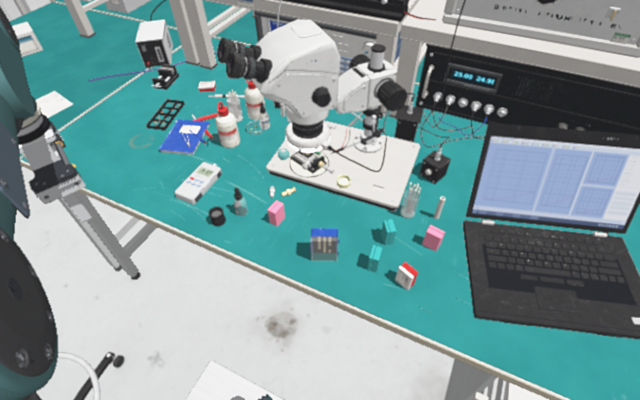

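View pics/t0.png

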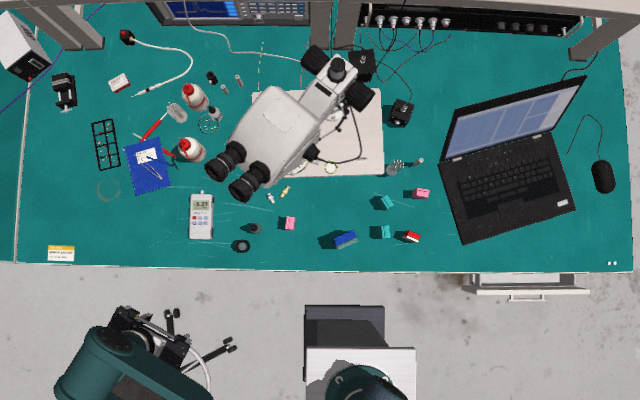

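The scene shows the die box at (325,243), with its clear lid towards the robot, and the red/white pin box at (406,275). The pink and turquoise look-alikes are around them. In the top view they are at (345,239) and (411,236).

```bash
python3 - <<'E'
from h import *
s=load('s0');t=load('t0')
C=cv2.resize(s['color'][190:300,200:460],None,fx=3,fy=3,interpolation=cv2.INTER_CUBIC)
cv2.imwrite('pics/c1.png',C[:,:,::-1])
C=cv2.resize(t['color'][150:260,220:440],None,fx=3.6,fy=3.6,interpolation=cv2.INTER_CUBIC)
cv2.imwrite('pics/c2.png',C[:,:,::-1])
for n,q in(('s',s),('t',t)):
    P=cloud(q); m=((P[...,2]>.012)&(P[...,2]<.13)&(q['range_z']>0)&(P[...,0]<.6)&(P[...,0]>.2)&(abs(P[...,1])<.45)).astype(np.uint8)
    N,L,S,c=cv2.connectedComponentsWithStats(m,connectivity=4)
    for i in range(1,N):
        if S[i,4]<8 or S[i,4]>4000: continue
        k=P[L==i]; z=np.percentile(k[:,2],97); top=k[k[:,2]>z-.008]
        print(n,c[i].round(),S[i,4],'ztop',z.round(3),'topc',top[:,:2].mean(0).round(3),'min',k.min(0).round(3),'max',k.max(0).round(3),q['color'][L==i].mean(0).round())
E
```

```text
s [205. 184.] 292 ztop 0.027 topc [0.517 0.442] min [0.456 0.433 0.012] max [0.587 0.45  0.029] [206. 208. 209.]
s [240. 202.] 256 ztop 0.091 topc [0.49  0.305] min [0.474 0.29  0.013] max [0.501 0.32  0.096] [ 97. 127. 127.]
s [271. 190.] 12 ztop 0.017 topc [0.581 0.269] min [0.576 0.263 0.012] max [0.586 0.275 0.017] [234. 232. 233.]
s [276. 211.] 276 ztop 0.058 topc [0.506 0.208] min [0.487 0.195 0.012] max [0.526 0.222 0.059] [215. 146. 171.]
s [217. 215.] 233 ztop 0.042 topc [0.439 0.344] min [0.421 0.325 0.012] max [0.456 0.363 0.043] [68. 75. 76.]
s [389. 230.] 278 ztop 0.058 topc [ 0.569 -0.063] min [ 0.549 -0.081  0.012] max [ 0.59  -0.045  0.059] [ 65. 162. 161.]
s [324. 243.] 847 ztop 0.087 topc [0.462 0.055] min [0.435 0.021 0.012] max [0.492 0.088 0.089] [ 96. 117. 142.]
s [432. 238.] 263 ztop 0.058 topc [ 0.592 -0.163] min [ 0.584 -0.181  0.012] max [ 0.6   -0.143  0.059] [181. 121. 142.]
s [375. 257.] 253 ztop 0.058 topc [ 0.485 -0.059] min [ 0.467 -0.072  0.013] max [ 0.505 -0.046  0.059] [ 68. 171. 169.]
s [406. 274.] 360 ztop 0.058 topc [ 0.473 -0.135] min [ 0.457 -
[... 740 characters left out ...]
. 140. 138.]
t [290. 223.] 118 ztop 0.059 topc [0.507 0.213] min [0.489 0.2   0.014] max [0.526 0.224 0.06 ] [220. 140. 167.]
t [256. 228.] 118 ztop 0.094 topc [0.492 0.311] min [0.477 0.294 0.012] max [0.508 0.326 0.096] [51. 73. 72.]
t [384. 231.] 138 ztop 0.059 topc [ 0.487 -0.052] min [ 0.468 -0.064  0.012] max [ 0.505 -0.039  0.062] [ 47. 147. 145.]
t [344. 239.] 307 ztop 0.088 topc [0.463 0.062] min [0.436 0.029 0.013] max [0.489 0.096 0.091] [ 50.  86. 142.]
t [412. 236.] 144 ztop 0.059 topc [ 0.475 -0.131] min [ 0.458 -0.152  0.014] max [ 0.492 -0.109  0.061] [170.  87.  87.]
t [242. 246.] 149 ztop 0.042 topc [0.439 0.349] min [0.423 0.33  0.012] max [0.457 0.367 0.045] [54. 62. 62.]
```

View pics/c1.png

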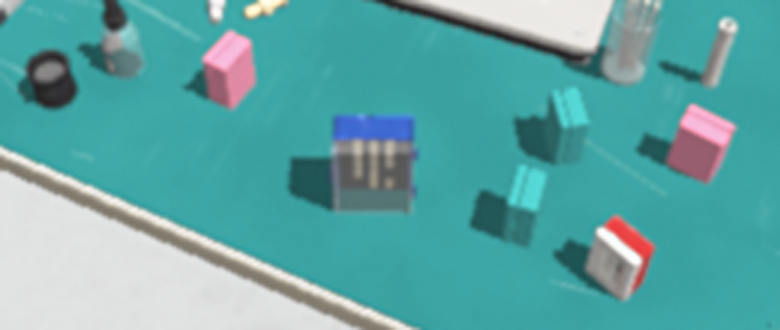

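View pics/c2.png

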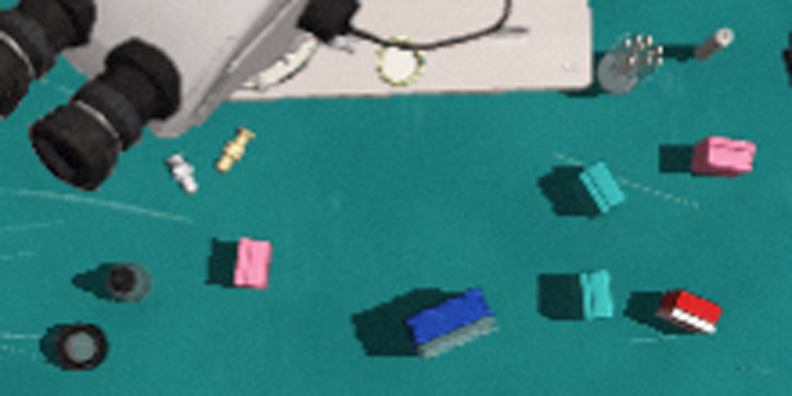

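```bash
cat >> h.py <<'E'
from scipy.spatial.transform import Rotation as Rn
def Tt():
    o=robot.get_obs(); T=np.eye(4); T[:3,:3]=Rn.from_euler('xyz',o['ee_rot']).as_matrix(); T[:3,3]=o['tool_pos']; return T
def shift(p,yaw):  # world target, tool pointing down with given yaw -> row
    T=Tt(); G=Rn.from_euler('xyz',[np.pi,0,yaw])
    return np.r_[(Rn.from_matrix(T[:3,:3]).inv()*G).as_rotvec(degrees=True),T[:3,:3].T@(np.array(p)-T[:3,3])*1e3].round(1)
def rects(q,lo,hi,box,T=None):
    P=cloud(q,T); m=(P[...,2]>lo)&(P[...,2]<hi)&(q['range_z']>0)&(P[...,0]>box[0])&(P[...,0]<box[1])&(P[...,1]>box[2])&(P[...,1]<box[3])
    k=P[m]; c,s,a=cv2.minAreaRect((k[:,:2]*1e3).astype(np.float32)); return len(k),np.round(c,1),np.round(s,1),round(a,1),k[:,2].mean().round(4)
E
python3 - <<'E'
from h import *
for n in('s0','t0'):
    q=load(n)
    print(n,'die',rects(q,.08,.1,(.42,.5,.01,.11)),'pin',rects(q,.052,.07,(.45,.5,-.16,-.1)))
print(shift([.37,.02,.2],.41))
E
```

```text
s0 die (387, array([462.6,  55.1]), array([37.2, 60. ]), 25.6, np.float64(0.0851)) pin (168, array([ 474.2, -134.7]), array([36.6, 23.5]), 67.5, np.float64(0.0556))
t0 die (274, array([463. ,  62.1]), array([34.4, 60. ]), 23.9, np.float64(0.0849)) pin (105, array([ 475. , -130.4]), array([38.7, 23. ]), 67.9, np.float64(0.0554))
[-1.000e-01  1.000e-01  1.302e+02 -3.229e+02 -3.677e+02  5.100e+00]
```

Emit:
arm_command(targets=[0, 0, 130, -323, -368, 5, 1, 0, 0, 130, -323, -368, 5, 1, 0, 0, 130, -323, -368, 5, 1, 0, 0, 130, -323, -368, 5, 1, 0, 0, 130, -323, -368, 5, 1, 0, 0, 130, -323, -368, 5, 1, 0, 0, 130, -323, -368, 5, 1, 0, 0, 130, -323, -368, 5, 1, 0, 0, 130, -323, -368, 5, 1, 0, 0, 130, -323, -368, 5, 1, 0, 0, 130, -323, -368, 5, 1, 0, 0, 130, -323, -368, 5, 1, 0, 0, 130, -323, -368, 5, 1, 0, 0, 130, -323, -368, 5, 1, 0, 0, 130, -323, -368, 5, 1, 0, 0, 130, -323, -368, 5, 1, 0, 0, 130, -323, -368, 5, 1, 0, 0, 130, -323, -368, 5, 1])

```text
time: 1.9
tool_pos: [0.3701, 0.0202, 0.2003]
ee_rot: [-3.141, 0.0, 0.416]
wrist_force: [0.2, -0.4, -0.4]
width: 0.0005
finger_force: 0.0
```

```bash
python3 - <<'E'
from h import *
T=Tt(); q=snap('wrist','w1'); T=T@q['T_tool_cam']
o=robot.get_obs();print(o['time'],o['tool_pos'],o['ee_rot'],o['width'],o['joint_positions'],o['wrist_force'])
print('die',rects(q,.075,.1,(.40,.52,.0,.12),T),'pin',rects(q,.05,.07,(.45,.5,-.16,-.1),T))
E
```

```text
1.95 [0.37013214 0.02019505 0.20034034] [-3.14137141e+00  1.42000422e-04  4.15590773e-01] 0.0004280262113131175 [-9.89006657e-02 -3.23424000e-01  1.74906189e+00  1.24032737e-04
  1.71618725e+00  1.05632286e+00] [-0.1961542  -0.62578306 -0.14411682]
die (2959, array([463.8,  57.1]), array([34.7, 61.6]), 24.0, np.float64(0.0851)) pin (848, array([ 475.8, -133.9]), array([37.9, 23.2]), 66.9, np.float64(0.0554))
```

View pics/w1.png

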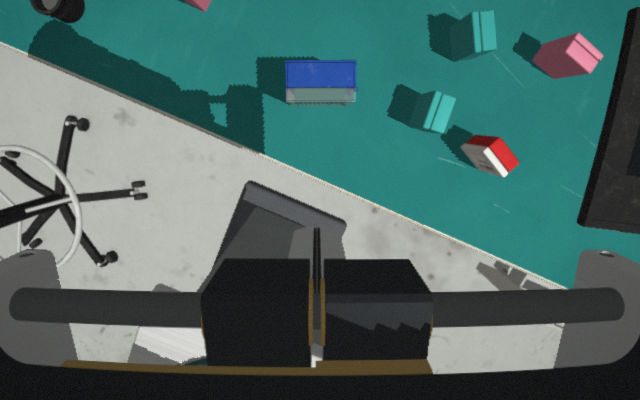

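The wrist view shows the die box square to the tool at (320,82), with its lid facing the gripper. The pin box is at (490,157). The wrist measurement of the die centre is (0.464, 0.058), which agrees with the other cameras. Now I'll push the die box.

Emit:
arm_command(targets=[0, 0, 0, 0, 3, 138, 1, 0, 0, 0, 0, 3, 138, 1, 0, 0, 0, 0, 3, 138, 1, 0, 0, 0, 30, 3, 138, 1, 0, 0, 0, 60, 3, 138, 1, 0, 0, 0, 68, 3, 138, 1, 0, 0, 0, 73, 3, 138, 1, 0, 0, 0, 78, 3, 138, 1, 0, 0, 0, 82, 3, 138, 1, 0, 0, 0, 86, 3, 138, 1, 0, 0, 0, 90, 3, 138, 1, 0, 0, 0, 94, 3, 138, 1, 0, 0, 0, 98, 3, 138, 1, 0, 0, 0, 102, 3, 138, 1, 0, 0, 0, 106, 3, 138, 1, 0, 0, 0, 108, 3, 138, 1, 0, 0, 0, 108, 3, 138, 1, 0, 0, 0, 108, 3, 138, 1, 0, 0, 0, 108, 3, 138, 1])

```text
time: 3.85
tool_pos: [0.4702, 0.0608, 0.0624]
ee_rot: [-3.141, 0.0, 0.414]
wrist_force: [0.4, -0.1, 0.2]
width: 0.0001
finger_force: 0.0
```

```bash
python3 - <<'E'
from h import *
o=robot.get_obs();print(o['tool_pos'],o['wrist_force'])
q=snap('top','t1');s=snap('scene','s1')
print(rects(q,.02,.1,(.42,.62,-.02,.16)),rects(s,.02,.1,(.42,.62,-.02,.16)))
C=np.vstack([cv2.resize(x,None,fx=2.5,fy=2.5) for x in(q['color'][150:260,260:460],s['color'][190:300,270:470])])
cv2.imwrite('pics/c3.png',C[:,:,::-1])
E
```

```text
[0.47015794 0.06081557 0.0624324 ] [ 0.37201916 -0.09997687  0.22701957]
(240, array([540.6,  97.7]), array([42.7, 67.3]), 28.2, np.float64(0.0343)) (474, array([509.1,  75.9]), array([107.3,  63.5]), 23.9, np.float64(0.0436))
```

View pics/c3.png

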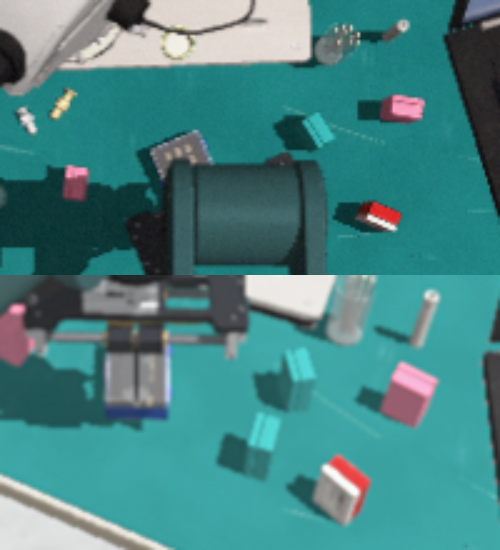

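The die box lies flat with its lid up at (180,155) and (138,385) in the crop. Next is the pin box.

```bash
python3 - <<'E'
from h import *
print(shift([.392,-.099,.2],-.394))
E
```

```text
[  -0.    -0.    46.3 -135.9  114.9 -137.5]
```

Emit:
arm_command(targets=[0, 0, 0, 0, 0, -40, 1, 0, 0, 0, 0, 0, -90, 1, 0, 0, 0, 0, 0, -138, 1, 0, 0, 46, -136, 115, -138, 1, 0, 0, 46, -136, 115, -138, 1, 0, 0, 46, -136, 115, -138, 1, 0, 0, 46, -136, 115, -138, 1, 0, 0, 46, -136, 115, -138, 1, 0, 0, 46, -136, 115, -138, 1, 0, 0, 46, -136, 115, -138, 1, 0, 0, 46, -136, 115, -138, 1])

```text
time: 5.05
tool_pos: [0.392, -0.0991, 0.2005]
ee_rot: [-3.141, -0.0, -0.388]
wrist_force: [0.3, 1.0, -0.3]
width: 0.0002
finger_force: 0.0
```

```bash
python3 - <<'E'
from h import *
T=Tt(); t=T; q=snap('wrist','w2'); T=T@q['T_tool_cam']
print(t[:3,3],robot.get_obs()['ee_rot'])
r=rects(q,.05,.07,(.45,.5,-.16,-.1),T); print(r, 'die',rects(q,.02,.07,(.45,.6,0,.16),T))
print('pin in tool', t[:3,:3].T@(np.r_[r[1]/1e3,.056]-t[:3,3])*1e3)
E
```

```text
[ 0.39195921 -0.09910874  0.20049736] [-3.14150257e+00 -8.19356868e-06 -3.87653941e-01]
(978, array([ 475.8, -134.6]), array([35.9, 23.1]), 67.7, np.float64(0.0556)) die (4945, array([521.1,  83.2]), array([86.4, 66.8]), 24.0, np.float64(0.0338))
pin in tool [ 91.02205549   1.17300457 144.50607239]
```

View pics/w2.png

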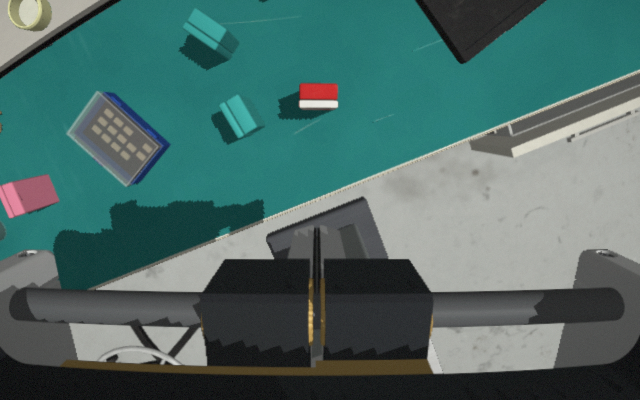

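The wrist view shows the pin box square to the tool at (318,96), with its white lid facing the gripper. The die box is flat, lid up, at (118,137). Now I'll push the pin box.

Emit:
arm_command(targets=[0, 0, 0, 0, 1, 50, 1, 0, 0, 0, 0, 1, 100, 1, 0, 0, 0, 0, 1, 150, 1, 0, 0, 0, 20, 1, 158, 1, 0, 0, 0, 50, 1, 158, 1, 0, 0, 0, 62, 1, 158, 1, 0, 0, 0, 67, 1, 158, 1, 0, 0, 0, 71, 1, 158, 1, 0, 0, 0, 74, 1, 158, 1, 0, 0, 0, 77, 1, 158, 1, 0, 0, 0, 80, 1, 158, 1, 0, 0, 0, 83, 1, 158, 1, 0, 0, 0, 86, 1, 158, 1, 0, 0, 0, 89, 1, 158, 1, 0, 0, 0, 92, 1, 158, 1, 0, 0, 0, 94, 1, 158, 1, 0, 0, 0, 94, 1, 158, 1, 0, 0, 0, 94, 1, 158, 1, 0, 0, 0, 94, 1, 158, 1])

```text
time: 7.0
tool_pos: [0.4785, -0.1357, 0.0424]
ee_rot: [-3.141, 0.0, -0.389]
wrist_force: [0.2, 0.3, -0.0]
width: 0.0006
finger_force: 0.0
```

Emit:
arm_command(targets=[0, 0, 0, 0, 0, -40, 1, 0, 0, 0, 0, 0, -90, 1, 0, 0, 0, 0, 0, -158, 1, 0, 0, 0, -50, 0, -158, 1, 0, 0, 0, -94, 0, -158, 1, 0, 0, 0, -94, 0, -158, 1, 0, 0, 0, -94, 0, -158, 1])

```text
time: 7.7
tool_pos: [0.3914, -0.0999, 0.2008]
ee_rot: [-3.142, -0.002, -0.389]
wrist_force: [-0.5, -0.4, 0.1]
width: 0.0004
finger_force: 0.0
```

```bash
python3 - <<'E'
from h import *
T=Tt(); q=snap('wrist','w3'); T=T@q['T_tool_cam']; s=snap('scene','s3'); a=load('s0')
print('pin',rects(q,.012,.07,(.45,.57,-.2,-.1),T),'die',rects(q,.02,.07,(.45,.6,0,.16),T))
C=np.vstack([cv2.resize(x['color'][150:300,160:480],None,fx=1.9,fy=1.9) for x in(a,s)])
cv2.imwrite('pics/c4.png',C[:,:,::-1])
E
```

```text
pin (2128, array([ 514.6, -151.1]), array([37.5, 55.4]), 67.2, np.float64(0.0229)) die (4935, array([521.2,  82.8]), array([86.4, 66.4]), 23.8, np.float64(0.0338))
```

View pics/c4.png

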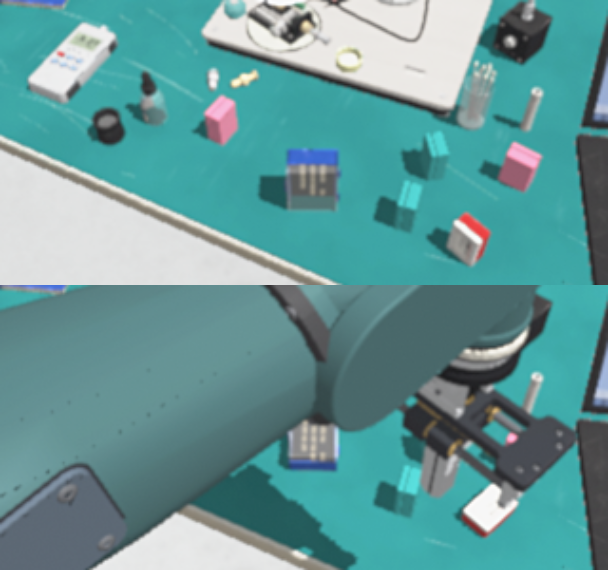

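Both boxes lie flat with their lids up. The pin box top measures 37 x 55 mm at z = 23 mm, and the die box measures 86 x 66 mm at about 34 mm. The arm is clear of everything, so I'm handing in.

```bash
python3 -c "
from bench import robot
print(robot.close_job())"
```

```text
the job is handed in; nothing more can be done
None
```

I pushed both boxes over with closed fingertips. Camera measurements before hand-in showed each lying flat with its lid up, the arm saw no unexpected forces, and the job is handed in (the judge gave no verdict).

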